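Clear the chestnut board

ROBOT

A 7-joint arm with a two-finger parallel gripper is mounted at the origin on the work surface. World frame = base frame: x ahead of the robot, y to its left, z up, the work surface at z = 0. Lengths are in m, angles in rad, forces in N, time in s.
With the tool pointing down it reaches from about 0.4 to 0.925 m from the base axis. Payload 4.1 kg.
Tool frame: the origin (TCP) lies at the very end of the fingers, on their centre line; the grasp point (between the pads) lies behind it (arm.tcp_to_grasp is the z of the grasp point in the tool frame, in m); z points along the fingers, y is the line along which they close (so a half turn about z gives the same grasp; the last joint's range is limited). The gripper opens to 85 mm and grips with 20 to 120 N. Pads are 22 mm wide; open, the fingers measure 114 mm over their backs; the gripper's body (76 mm by 85 mm) begins 54 mm behind the grasp point. The pads swing forward as they close: fully open they stand 13 mm farther back than shut.
Start: joints at [1.096, 0.398, 0.045, 1.537, -0.019, 1.207, -0.051], TCP at [0.239, -0.605, 0.231] pointing down, gripper open.
Joint ranges: [-2.82, 2.82], [-0.49, 2.23], [-1.37, 1.46], [0, 2.46], [-1.36, 4.5], [0.23, 2], [-2.94, 2.94]. Speed limits (rad/s): [2.57, 2.57, 3.14, 3.14, 3.14, 3.14, 3.14].

INTERFACE

Orientations are given as a rotation vector (axis times angle).
In Python, from workcell import status, optics, ticket, arm gives the robot as it stands.
- The arm moves only by the tool move_arm, never from a script. Its argument "series" is a list of rows, each a list of 5 numbers: the shift along the tool's x, y, z in cm, then the turn about the tool's z in degrees, then the opening, from 0 (shut) to 1 (fully open). In form: [[dx, dy, dz, roll, grip], ...]. A call has 1 to 12 rows; each row shifts and turns the commanded pose from where the row before left it, along the tool's axes as they then stand; what a row does not reach is not made up. A row lasts 1/10 s, in which the tool goes at most 50 mm and 8.59 degrees, less where a joint would pass 70% of its speed; a pose out of reach is approached as far as the arm can. A call is refused whole if a number of a shift passes 5 or a number of a turn 8.59, either way. A call with a gripper value outside its range is refused whole. The fingers move at their own pace and stop on an object; "force" is the grip in N (left out, the last holds). Time passes only in rows, so rows that do not move let the fingers close. It gives the time, the measured TCP pose, the force, the opening and the grip force at its end, in the units of the state.
- status.sense(): the state, without advancing time (a new reading comes with each control period).
- optics.capture(name): name is "scene" or "top" or "wrist"; returns the picture (420x560x3 uint8, blue, green, red); there is no depth.
- optics.camera_info(name): a dict with "intrinsics" (3x3 intrinsics, pixels), "D" ([k1, k2, p1, p2, k3] as OpenCV has them; the pictures are not rectified), "rvec" (rotation vector, rad) and "tvec" (3), from world to camera coordinates, as OpenCV has them. Camera axes: x right, y down, z forward; pixel columns grow to the right and rows downward; lengths in m; the calibration is good to about 2 mm. A picture is of the moment at which its call begins: read the wrist's pose just before it. camera_info takes no time and is no camera call; for the wrist camera it gives the pose at the moment of the call.
- ticket.close_job(): hands the job in; it is judged then, once.
The state is a dict: "clock": time; "joint_positions": joint angles; "joint_velocities": joint speeds; "joint_efforts": joint torques, N m; "tcp_pos": TCP position; "ee_rot": TCP orientation; "contact_force": force on the tool from outside, world axes, zero at the start; "wrist_torque": the same for the moment, N m; "finger_gap": opening from 0.0 (shut) to 1.0 (fully open); "gripper_force": force on a finger pad.
Only numpy, scipy, OpenCV 4.12 (cv2) and the standard library are available. Lean on these libraries where they do the work, as an engineer would, in place of code of your own. Each camera call takes 0.05 s, during which the arm holds its last target. There are 200 camera calls.

TASK

Someone has been shelling chestnuts: first put every whole chestnut from the chopping board into the baking pan, one to a well. Then take the scraper block from its marble slab and scrape all the shell chips along the board into the steel tray on its end, putting no chip in the tray with your fingers, and finally stand the scraper back on the middle of its slab. Leave the other kitchen things where they are.

Things in the scene. Friction and masses are not known exactly. Their poses are not given: they have to be found in the camera images.
- board: Fixed light-wood chopping board, flat top 30 mm high. Origin on the counter under its centre; y runs along it to the tray. Wood 164 mm in x, y from -152 to +140 mm. Raised rims 12 mm wide, 8 mm high on its two long sides and its far end leave x from -70 to +70, y from -140 mm clear; no rim at the tray. The steel scrap tray is fixed to its end at y = +140 mm
- tray_in (a point): Middle of the scrap tray's floor, 3 mm above the counter, at the board's x = 0, y = +187 mm; axes as the board's. Open tray, 152 mm clear in x, from the board's y = +140 to +234 mm; side walls 38 mm and end wall 44 mm high; no wall towards the board, so what is pushed over the board's edge falls in
- pan: Fixed dark steel baking pan with 6 round wells in 2 rows of 3: 124 mm (x) by 180 mm (y), 22 mm high. Origin at the centre of its underside. The wells are 46 mm across and 12 mm deep, their centres at x = -28 and +28 mm, y = -56, 0 and +56 mm
- slab: Fixed marble slab, the scraper's place: 80 mm (x) by 160 mm (y), 8 mm high. Origin at the centre of its underside
- scraper: Loose scraper block, 0.25 kg, standing on its foot: heavy foot 40 mm thick (x), 124 mm long (y), 24 mm high, rubber-edged; either long face can push; on it, centred, an upright dark grip 22 mm thick (x), 70 mm long (y), from 24 to 68 mm above the underside. Origin at the centre of the underside, z up. At the start it stands on the slab, lengthwise
- nut0_mid (a point): Middle of a loose whole chestnut (it may be absent): dark brown, flat base, domed top, about 29 mm across, slightly faceted, straight-sided from 5 to 20 mm, 29 mm high, 18 g; this point lies on its axis 14 mm above its base, z up its axis. At the start it stands on the board
- nut1_mid (a point): Middle of a loose whole chestnut (it may be absent): dark brown, flat base, domed top, about 29 mm across, slightly faceted, straight-sided from 5 to 20 mm, 29 mm high, 18 g; this point lies on its axis 14 mm above its base, z up its axis. At the start it stands on the board
- nut2_mid (a point): Middle of a loose whole chestnut (it may be absent): dark brown, flat base, domed top, about 29 mm across, slightly faceted, straight-sided from 5 to 20 mm, 29 mm high, 18 g; this point lies on its axis 14 mm above its base, z up its axis. At the start it stands on the board
- nut3_mid (a point): Middle of a loose whole chestnut (it may be absent): dark brown, flat base, domed top, about 29 mm across, slightly faceted, straight-sided from 5 to 20 mm, 29 mm high, 18 g; this point lies on its axis 14 mm above its base, z up its axis. At the start it stands on the board
- nut4_mid (a point): Middle of a loose whole chestnut (it may be absent): dark brown, flat base, domed top, about 29 mm across, slightly faceted, straight-sided from 5 to 20 mm, 29 mm high, 18 g; this point lies on its axis 14 mm above its base, z up its axis. At the start it stands on the board
- nut5_mid (a point): Middle of a loose whole chestnut (it may be absent): dark brown, flat base, domed top, about 29 mm across, slightly faceted, straight-sided from 5 to 20 mm, 29 mm high, 18 g; this point lies on its axis 14 mm above its base, z up its axis. At the start it stands on the board
- chip0: Loose brown chip of chestnut shell (it may be absent), a round cap, 21 mm across, 9 mm high, 10 g. Origin at the centre of its underside. At the start it lies on the board
- chip1: Loose brown chip of chestnut shell (it may be absent), oblong, 22 by 16 mm, 7 mm thick, 10 g. Origin at the centre of its underside. At the start it lies on the board
- chip2: Loose brown chip of chestnut shell (it may be absent), a round cap, 21 mm across, 9 mm high, 10 g. Origin at the centre of its underside. At the start it lies on the board
- chip3: Loose brown chip of chestnut shell (it may be absent), oblong, 22 by 16 mm, 7 mm thick, 10 g. Origin at the centre of its underside. At the start it lies on the board
- chip4: Loose brown chip of chestnut shell (it may be absent), a round cap, 21 mm across, 9 mm high, 10 g. Origin at the centre of its underside. At the start it lies on the board
- chip5: Loose brown chip of chestnut shell (it may be absent), oblong, 22 by 16 mm, 7 mm thick, 10 g. Origin at the centre of its underside. At the start it lies on the board
- mill: Bystander: wooden pepper mill, 56 mm across, 165 mm high. Origin at the underside; leave it alone
- jar: Bystander: glass spice jar, 48 mm across, 90 mm high. Origin at the underside; leave it alone
- mug: Bystander: white mug, 80 mm across, 95 mm high. Origin at the underside; leave it alone
- garlic: Bystander: garlic bulb, 56 mm across, 55 mm high. Origin at the underside; leave it alone
- spoon: Bystander: wooden spoon lying down, 260 mm long along its x axis. Origin at the underside; leave it alone

How it is judged:
By the outcome, as a careful person would: the job done as asked, in the order asked, and still so for the second after the job is handed in, with the robot touching nothing.
Of nut0, nut1, nut2, nut3, nut4, nut5 only 4 to 6 are there at a start; the rules pass over those that are not, and their reading is None.
Of chip0, chip1, chip2, chip3, chip4, chip5 only 4 to 6 are there at a start; the rules pass over those that are not, and their reading is None.
At some moment in a run one of nut0, nut1, nut2, nut3, nut4, nut5 may be knocked a few centimetres aside while the robot is not near it.
Once in a run the grip may slacken for a moment while it holds something.
It also fails if it takes over 210 s, if anything falls off the work surface, if the arm or the gripper's body presses on something with over 40 N, if the wrist force passes 120 N, or if a joint passes its speed limit or range.

## Working session

There is one attempt and no reset: what is moved stays moved. The work goes in short steps, Python scripts to look and compute and a tool call to move; the robot and the scene stay as the last step left them, time stands still between calls to the robot, and variables do not carry over. Pictures are saved under pics/ and viewed, at most 14 in all, crops included, and the job is handed in when it is done.

Besides the shell and the picture viewer there is one more tool, called after ">>>" as name([rows], argument=value, ...), one row to a line, values as JSON. move_arm: Moves the arm, as the interface text tells. Its arguments: {"type":"object","properties":{"series":{"type":"array","items":{"type":"array","items":{"type":"number"}}},"force":{"type":"number"}},"required":["series"]}

```bash
mkdir -p pics; ls
python3 - <<'E'
from workcell import status, optics, arm
import cv2
s=status.sense()
for k,v in s.items(): print(k,v)
print(arm.tcp_to_grasp,[a for a in dir(arm) if a[0]!='_'])
for n in ("top","scene"):
    cv2.imwrite(f"pics/{n}0.png",optics.capture(n)); print(n,optics.camera_info(n))
E
```

```text
pics
clock 0.0
joint_positions [ 1.09599478  0.39920293  0.04502556  1.53788448 -0.01867873  1.20691705
 -0.05072823]
joint_velocities [-0.00015647 -0.00015463 -0.00080229 -0.00063575  0.00081051 -0.00043217
 -0.00205436]
joint_efforts [ 1.15730018e-03 -4.75117743e+01  1.36528876e+00 -2.54218966e+01
  1.15774531e-02  9.33024043e-03 -2.24652996e-05]
tcp_pos [ 0.23834379 -0.60403353  0.23025426]
ee_rot [-3.08437955e+00 -5.86634006e-01  8.20057343e-04]
contact_force [-0.7600819  -0.2823802   0.39055592]
wrist_torque [-0.019893    0.01949775  0.02243314]
gripper_force 0.0
finger_gap 0.9987503849213762
-0.0187 ['Unreachable', 'tcp_to_grasp']
top {'intrinsics': array([[460.8109811 ,   0.        , 284.61170277],
       [  0.        , 460.8109811 , 212.1367713 ],
       [  0.        ,   0.        ,   1.        ]]), 'D': array([0.01830721, 0.        , 0.        , 0.        , 0.        ]), 'rvec': array([ 2.20485478, -2.19205134,  0.05220953]), 'tvec': array([0.07710611, 0.55011292, 1.33077594])}
scene {'intrinsics': array([[424.8890015 ,   0.        , 280.42286719],
       [  0.        , 424.8890015 , 213.33839028],
       [  0.        ,   0.        ,   1.        ]]), 'D': array([-0.05659242,  0.        ,  0.        ,  0.        ,  0.        ]), 'rvec': array([ 2.13153431,  1.09346725, -0.48815579]), 'tvec': array([-0.36390298, -0.2186809 ,  1.33806565])}
```

View pics/top0.png

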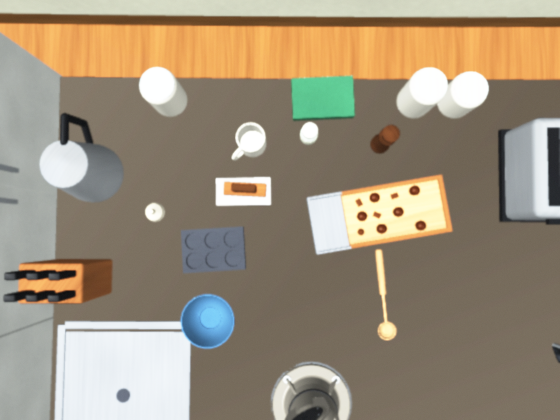

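View pics/scene0.png

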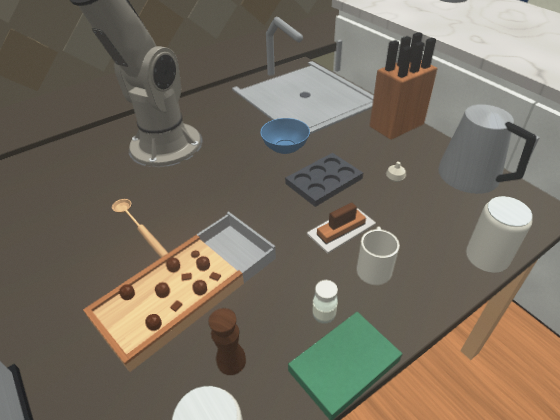

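The top view shows the board at about (395,215) with the tray to its left. There are six dark nuts, at (374,198), (414,190), (398,212), (362,216), (381,229) and (420,225), and about four lighter chips. The pan is at (213,249), the slab and scraper at (243,190), the mill at (385,138) and the spoon at (383,290).

```bash
cat > h.py <<'E'
import cv2, numpy as np
from scipy.spatial.transform import Rotation as R
from workcell import status, optics, arm
def cast(info,uv,z):
    uv=np.atleast_2d(np.asarray(uv,float))
    n=cv2.undistortPoints(uv[:,None],info['intrinsics'],info['D'])[:,0]
    M=cv2.Rodrigues(info['rvec'])[0]; c=-M.T@info['tvec']
    d=np.c_[n,np.ones(len(n))]@M
    return (c+d*((z-c[2])/d[:,2])[:,None])[:,:2]
def proj(info,P):
    return cv2.projectPoints(np.atleast_2d(np.asarray(P,float)),info['rvec'],info['tvec'],info['intrinsics'],info['D'])[0][:,0]
def blobs(mask,amin):
    n,l,st,c=cv2.connectedComponentsWithStats(mask.astype(np.uint8))
    return [(c[i],st[i,4],(l==i).astype(np.uint8)) for i in range(1,n) if st[i,4]>=amin]
def rect(m):
    cs,_=cv2.findContours(m,cv2.RETR_EXTERNAL,cv2.CHAIN_APPROX_NONE)
    return cv2.minAreaRect(max(cs,key=cv2.contourArea))
E
python3 - <<'E'
from h import *
im=cv2.imread('pics/top0.png'); I=optics.camera_info('top')
print('cam',-cv2.Rodrigues(I['rvec'])[0].T@I['tvec'])
hsv=cv2.cvtColor(im,cv2.COLOR_BGR2HSV)
for p in [(374,198),(394,196),(377,214),(350,220),(344,200),(330,220),(190,270),(207,239),(220,200),(258,195),(243,188),(400,240)]:
    print(p,hsv[p[1],p[0]],end=' ')
print()
def show(name,mask,z,amin):
    for c,a,m in blobs(mask,amin):
        r=rect(m); bp=cast(I,cv2.boxPoints(r),z)
        e=bp[1]-bp[0],bp[2]-bp[1]
        L=[np.linalg.norm(x) for x in e]; k=int(L[1]>L[0])
        print(name,c.round(1),a,'ctr',bp.mean(0).round(4),'size',np.round(L,3),'yaw',np.degrees(np.arctan2(e[k][1],e[k][0])).round(1))
H,S,V=[hsv[...,i].astype(int) for i in range(3)]
roi=np.zeros(H.shape,bool); roi[165:265,170:460]=1
show('board',roi&(S>70)&(V>150)&(np.arange(560)>300),.034,300)
show('slab',roi&(S<40)&(V>170)&(np.arange(560)<300),.008,300)
show('scr',roi&(S>110)&(V>50)&(np.arange(560)<290),.024,100)
show('pan',roi&(V<85)&(V>50)&(np.arange(560)<290),.022,500)
cv2.imwrite('pics/board0.png',cv2.resize(im[165:265,300:460],None,fx=5,fy=5,interpolation=cv2.INTER_CUBIC))
cv2.imwrite('pics/left0.png',cv2.resize(im[165:285,165:290],None,fx=5,fy=5,interpolation=cv2.INTER_CUBIC))
E
```

```text
cam [0.48731573 0.08156906 1.35477085]
(374, 198) [  9 167 153] (394, 196) [ 11 181 162] (377, 214) [ 10 181 162] (350, 220) [ 28  40 255] (344, 200) [ 28  41 255] (330, 220) [103   9 245] (190, 270) [110  43 129] (207, 239) [110  44 133] (220, 200) [  0   0 254] (258, 195) [ 15 136 241] (243, 188) [ 11 166 143] (400, 240) [ 13 127 187] 
board [404.1 211.6] 1983 ctr [ 0.554  -0.2401] size [0.3  0.17] yaw -80.0
slab [241.7 192.3] 1009 ctr [0.6112 0.2041] size [0.161 0.082] yaw -89.6
scr [244.6 188.8] 490 ctr [0.6163 0.1968] size [0.035 0.119] yaw -92.4
```

View pics/board0.png

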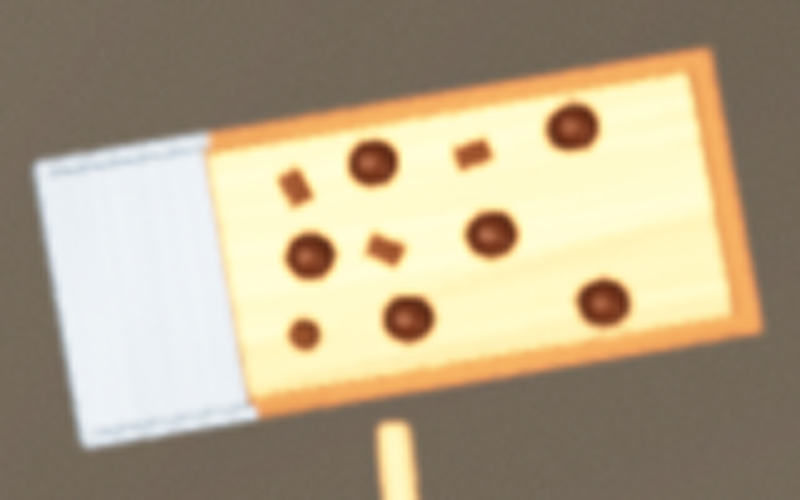

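View pics/left0.png

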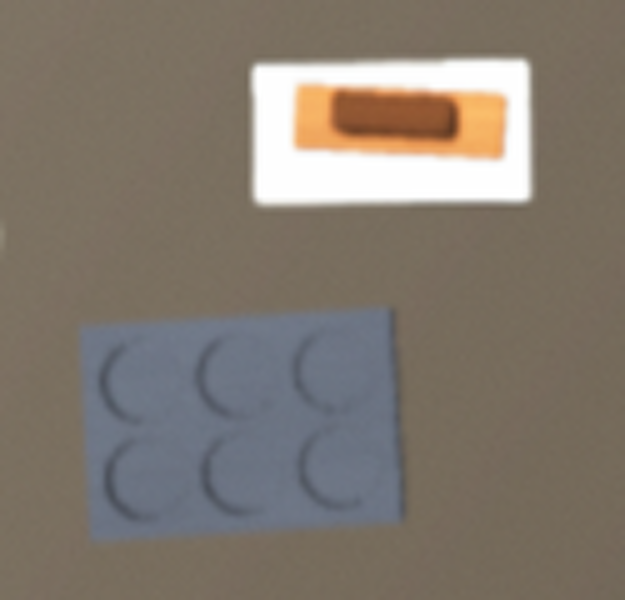

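The crops show six nuts and four chips (three oblong, one cap) on the board, six wells in the pan, and the scraper standing slightly off the middle of the slab. Next I measure nuts, chips and pan.

```bash
cat >> h.py <<'E'
def toolyaw(s):
    M=R.from_rotvec(s['ee_rot']).as_matrix(); return np.degrees(np.arctan2(M[1,0],M[0,0]))
def delta(p,yaw,q):   # world goal q from pose p -> tool shifts in cm (tool down, x at yaw)
    d=np.asarray(q)-p; c,s=np.cos(np.radians(yaw)),np.sin(np.radians(yaw))
    return (100*np.array([c*d[0]+s*d[1], s*d[0]-c*d[1], -d[2]])).round(2)
def brown(im,I,lo=(0.35,-0.5),hi=(0.75,0.5)):
    # dark brown blobs inside board polygon -> nuts/chips by area
    hsv=cv2.cvtColor(im,cv2.COLOR_BGR2HSV).astype(int)
    return (hsv[...,1]>95)&(hsv[...,2]<215)&((hsv[...,0]<20)|(hsv[...,0]>170))
B0=np.array([0.553,-0.234]); BY=np.radians(10)
def toboard(w,o=None,a=None):
    o=B0 if o is None else o; a=BY if a is None else a
    d=np.atleast_2d(w)-o; c,s=np.cos(a),np.sin(a)
    return np.c_[c*d[:,0]+s*d[:,1],-s*d[:,0]+c*d[:,1]]
def board_things(im,I):
    out=[]
    for c,a,m in blobs(brown(im,I),8):
        w=cast(I,c,.042)[0]; b=toboard(w)[0]
        if abs(b[0])<.066 and -.137<b[1]<.15:
            k='nut' if a>55 else 'chip'
            if k=='chip': w=cast(I,c,.034)[0]; b=toboard(w)[0]
            out.append((k,w,b,a,c))
    return out
E
python3 - <<'E'
from h import *
im=cv2.imread('pics/top0.png'); I=optics.camera_info('top')
for t in board_things(im,I): print(t[0],t[1].round(4),(t[2]*1000).round(1),t[3],t[4].round(1))
hsv=cv2.cvtColor(im,cv2.COLOR_BGR2HSV).astype(int)
pm=(abs(hsv[...,0]-112)<14)&(hsv[...,1]>25)&(hsv[...,2]<170); pm[:,:175]=0;pm[:,255:]=0;pm[:222]=0;pm[280:]=0
for c,a,m in blobs(pm,800):
    r=rect(cv2.morphologyEx(m,cv2.MORPH_CLOSE,np.ones((5,5)))); bp=cast(I,cv2.boxPoints(r),.022)
    print('pan',bp.mean(0).round(4),bp.round(4).tolist(),a,np.linalg.norm(bp[1]-bp[0]),np.linalg.norm(bp[2]-bp[1]))
s=status.sense();print(toolyaw(s),s['tcp_pos'])
E
```

```text
nut [ 0.5605 -0.2692] [  1.2 -35.9] 291 [407.3 208.6]
nut [ 0.6135 -0.2889] [ 50.  -64.6] 81 [414.1 190.1]
nut [ 0.5929 -0.1756] [49.4 50.6] 75 [374.3 197.1]
chip [ 0.5991 -0.2342] [45.3 -8.2] 25 [394.2 195.2]
chip [ 0.5792 -0.1323] [43.4 95.6] 25 [358.7 202. ]
nut [ 0.5523 -0.2423] [-2.1 -8. ] 79 [397.8 211.4]
nut [ 0.5391 -0.1392] [ 2.8 95.8] 72 [361.6 215.8]
chip [ 0.5436 -0.1834] [-0.5 51.5] 23 [376.6 214.4]
nut [ 0.5137 -0.3058] [-51.2 -63.9] 82 [420.3 225.1]
nut [ 0.5041 -0.1951] [-41.4  46.8] 79 [381.3 228.2]
chip [ 0.4947 -0.1374] [-40.7 105.3] 31 [360.5 231.4]
pan [0.4409 0.2865] [[0.4945, 0.3804], [0.5065, 0.2016], [0.3871, 0.193], [0.3754, 0.371]] 2576 0.1791680997118942 0.11967470346583944
21.53794347991621 [ 0.23838358 -0.60410322  0.2303781 ]
```

Run:
```python
from h import *
s=status.sense(); y=toolyaw(s)
d=delta(s['tcp_pos'],y,[.5041,-.1951,.15]); print(y,d,d/10)
```

```text
21.53794347991621 [ 39.73 -28.29   8.04] [ 3.973 -2.829  0.804]
```

>>> move_arm([
  [3.97,-2.83,0.8,0,0.5],
  [3.97,-2.83,0.8,0,0.5],
  [3.97,-2.83,0.8,0,0.5],
  [3.97,-2.83,0.8,0,0.5],
  [3.97,-2.83,0.8,0,0.5],
  [3.97,-2.83,0.8,0,0.5],
  [3.97,-2.83,0.8,0,0.5],
  [3.97,-2.83,0.8,0,0.5],
  [3.97,-2.83,0.8,0,0.5],
  [3.97,-2.83,0.8,0,0.5],
  [0,0,0,5.77,0.5],
  [0,0,0,5.77,0.5],
], force=40)

```text
clock: 1.3
tcp_pos: [0.5045, -0.1932, 0.1506]
ee_rot: [-3.129, -0.275, 0.002]
contact_force: [0.2, -0.7, -0.4]
finger_gap: 0.501
gripper_force: 0.0
```

Run:
```python
from h import *
s=status.sense(); print(s['tcp_pos'],toolyaw(s),s['finger_gap'])
I=optics.camera_info('wrist'); im=optics.capture('wrist'); cv2.imwrite('pics/w1.png',im)
for c,a,m in blobs(brown(im,I),150):
    (u,v),r=cv2.minEnclosingCircle(np.argwhere(m)[:,::-1].astype(np.float32)); 
    w=cast(I,c,.042)[0]; print(c.round(0),a,round(r,1),w.round(4),(toboard(w)*1000).round(1))
print('well',proj(I,[[.5041,-.1951,.045]]), -cv2.Rodrigues(I['rvec'])[0].T@I['tvec'])
```

```text
[ 0.50454063 -0.19323634  0.15056295] 10.032285579798502 0.5011977335843714
[371. 176.] 33753 213.0 [ 0.5479 -0.2627] [[-10.  -27.3]]
[282. 106.] 1308 21.0 [ 0.5903 -0.1771] [[46.6 49.6]]
[229. 115.] 633 16.8 [ 0.576  -0.1357] [[39.7 92.8]]
[353. 113.] 632 17.0 [ 0.595  -0.2347] [[41.3 -8. ]]
[419. 132.] 223 55.5 [ 0.59   -0.2922] [[ 26.3 -63.7]]
[229. 165.] 1185 19.5 [ 0.5355 -0.1407] [[-1.  94.9]]
[282. 168.] 534 15.0 [ 0.5413 -0.1854] [[-3.1 49.9]]
well [[285.07403737 211.428704  ]] [ 0.57390842 -0.18131     0.29354995]
```

View pics/w1.png

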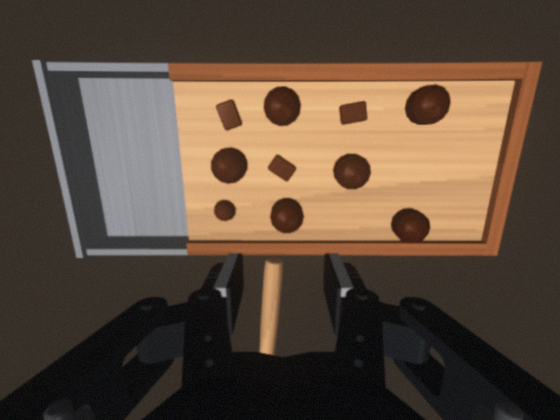

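The wrist view shows all six nuts with clear space around them. The target nut is at (287,215), which agrees with the top view to about 2 mm. Picking it.

>>> move_arm([
  [-0.2,0.25,3.8,0,0.5],
  [0,0,3.8,0,0.5],
  [0,0,3.8,0,0.5],
  [0,0,0,0,0.5],
  [0,0,0,0,0],
  [0,0,0,0,0],
  [0,0,0,0,0],
  [0,0,0,0,0],
  [0,0,-3.5,0,0],
  [0,0,-4,0,0],
  [0,0,-4,0,0],
], force=40)

```text
clock: 2.45
tcp_pos: [0.5023, -0.1984, 0.1543]
ee_rot: [3.129, 0.274, 0.001]
contact_force: [1.4, -1.0, 0.3]
finger_gap: 0.332
gripper_force: 39.6
```

```bash
cat >> h.py <<'E'
P0=np.array([.441,.2865]); PY=np.radians(3.9)
def well(i,j):
    c,s=np.cos(PY),np.sin(PY); x,y=(.028,-.028)[i],(-.056,0,.056)[j]
    return P0+[c*x-s*y,s*x+c*y]
E
python3 - <<'E'
from h import *
s=status.sense(); print(s['tcp_pos'],toolyaw(s),s['finger_gap'],s['gripper_force'])
for i in (0,1):
  for j in (0,1,2):
    w=well(i,j); print(i,j,w.round(4),delta(s['tcp_pos'],toolyaw(s),[*w,.15]))
E
```

```text
[ 0.50231374 -0.19843348  0.15429497] 10.010828254752962 0.3316458796176292 39.5826118363766
0 0 [0.4727 0.2325] [  4.58 -42.95   0.43]
0 1 [0.4689 0.2884] [  5.18 -48.52   0.43]
0 2 [0.4651 0.3443] [  5.77 -54.09   0.43]
1 0 [0.4169 0.2287] [ -0.99 -43.55   0.43]
1 1 [0.4131 0.2846] [ -0.39 -49.12   0.43]
1 2 [0.4093 0.3405] [  0.2  -54.69   0.43]
```

>>> move_arm([
  [0.02,-4.56,0,0,0],
  [0.02,-4.56,0,0,0],
  [0.02,-4.56,0,0,0],
  [0.02,-4.56,0,0,0],
  [0.02,-4.56,0,0,0],
  [0.02,-4.56,0,0,0],
  [0.02,-4.56,0,0,0],
  [0.02,-4.56,0,0,0],
  [0.02,-4.56,0,0,0],
  [0.02,-4.56,0,0,0],
  [0.02,-4.56,0,0,0],
  [0.02,-4.56,0,0,0],
])

```text
clock: 3.65
tcp_pos: [0.4097, 0.3426, 0.1533]
ee_rot: [-3.129, -0.273, -0.003]
contact_force: [1.0, -0.3, 0.0]
finger_gap: 0.329
gripper_force: 39.6
```

Run:
```python
from h import *
s=status.sense(); print(s['tcp_pos'],toolyaw(s),s['finger_gap'],s['gripper_force'],delta(s['tcp_pos'],toolyaw(s),[*well(1,2),.15]))
I=optics.camera_info('wrist'); im=optics.capture('wrist'); cv2.imwrite('pics/w2.png',im)
W=np.array([[*well(i,j),.022] for i in (0,1) for j in (0,1,2)])
print(proj(I,W).round(0).tolist())
```

```text
[0.40965588 0.34256848 0.15327249] 9.987308619684892 0.3285605827579173 39.58797642990248 [-0.08  0.2   0.33]
[[412.0, 159.0], [352.0, 152.0], [292.0, 146.0], [399.0, 216.0], [342.0, 210.0], [285.0, 205.0]]
```

View pics/w2.png

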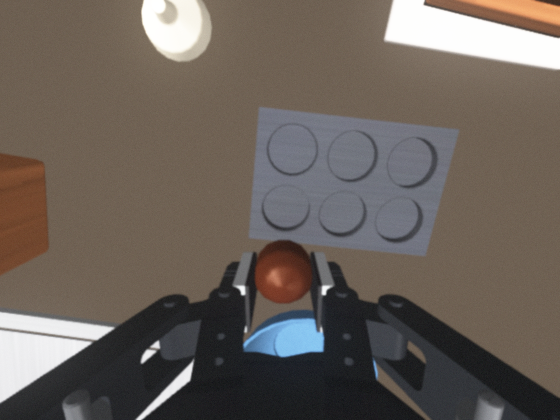

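The wells appear within about 3 px of their predicted places, and the nut is held, at (284,270). Placing it.

>>> move_arm([
  [-0.1,0.2,4.2,0,0],
  [0,0,4.2,0,0],
  [0,0,4.1,0,0],
  [0,0,0,0,0],
  [0,0,0,0,0.5],
  [0,0,0,0,0.5],
  [0,0,0,0,0.5],
  [0,0,-3.5,0,0.5],
  [0,0,-4.5,0,0.5],
  [0,0,-4.5,0,0.5],
])

```text
clock: 4.7
tcp_pos: [0.4091, 0.3386, 0.1549]
ee_rot: [-3.129, -0.274, -0.001]
contact_force: [0.6, 0.4, -0.1]
finger_gap: 0.503
gripper_force: 0.0
```

```bash
cat > nxt.py <<'E'
import sys
from h import *
s=status.sense(); y=toolyaw(s); p=s['tcp_pos']
print(p.round(4),round(y,1),round(s['finger_gap'],3))
I=optics.camera_info('top'); im=optics.capture('top')
for t in board_things(im,I):
    if t[3]>150: continue
    w=t[1]-[.0015,.0008]; d=delta(p,y,[*w,.15])
    print(t[0],w.round(4),(t[2]*1000).round(),t[3],d,(d/12).round(2) if t[0]=='nut' else '')
# nuts in the pan
Pm=blobs(brown(im,I),20)
for c,a,m in Pm:
    w=cast(I,c,.028)[0]; b=toboard(w,P0,PY)[0]
    if abs(b[0])<.075 and abs(b[1])<.1: print('PAN',(b*1000).round(),a)
E
python3 nxt.py
```

```text
[0.4091 0.3386 0.1549] 10.0 0.503
nut [ 0.612  -0.2897] [ 50. -65.] 81 [ 9.07 65.4   0.49] [0.76 5.45 0.04]
nut [ 0.5914 -0.1764] [49. 51.] 75 [ 9.01 53.88  0.49] [0.75 4.49 0.04]
chip [ 0.5976 -0.235 ] [45. -8.] 25 [ 8.6  59.76  0.49] 
chip [ 0.5777 -0.1331] [43. 96.] 25 [ 8.41 49.38  0.49] 
nut [ 0.5508 -0.2431] [-2. -8.] 79 [ 3.86 59.74  0.49] [0.32 4.98 0.04]
nut [ 0.5376 -0.14  ] [ 3. 96.] 72 [ 4.34 49.36  0.49] [0.36 4.11 0.04]
chip [ 0.5421 -0.1842] [-0. 52.] 23 [ 4.02 53.79  0.49] 
nut [ 0.5122 -0.3066] [-51. -64.] 82 [-1.05 65.33  0.49] [-0.09  5.44  0.04]
chip [ 0.4932 -0.1382] [-41. 105.] 31 [-0.   48.41  0.49]
```

>>> move_arm([
  [0.36,4.11,0.04,0,0.5],
  [0.36,4.11,0.04,0,0.5],
  [0.36,4.11,0.04,0,0.5],
  [0.36,4.11,0.04,0,0.5],
  [0.36,4.11,0.04,0,0.5],
  [0.36,4.11,0.04,0,0.5],
  [0.36,4.11,0.04,0,0.5],
  [0.36,4.11,0.04,0,0.5],
  [0.36,4.11,0.04,0,0.5],
  [0.36,4.11,0.04,0,0.5],
  [0.36,4.11,0.04,0,0.5],
  [0.36,4.11,0.04,0,0.5],
])

```text
clock: 5.95
tcp_pos: [0.538, -0.1413, 0.149]
ee_rot: [3.129, 0.274, 0.004]
contact_force: [1.2, -0.3, 0.0]
finger_gap: 0.495
gripper_force: 0.0
```

>>> move_arm([
  [0,0,3.8,0,0.5],
  [0,0,3.8,0,0.5],
  [0,0,3.8,0,0.5],
  [0,0,0,0,0.5],
  [0,0,0,0,0],
  [0,0,0,0,0],
  [0,0,0,0,0],
  [0,0,0,0,0],
  [0,0,-3.5,0,0],
  [0,0,-4,0,0],
  [0,0,-4,0,0],
  [0,0,0,0,0],
])

```text
clock: 7.15
tcp_pos: [0.5419, -0.1403, 0.1552]
ee_rot: [3.125, 0.273, 0.019]
contact_force: [0.8, -0.1, 1.0]
finger_gap: 0.334
gripper_force: 39.6
```

```bash
cat > wl.py <<'E'
import sys
from h import *
s=status.sense(); y=toolyaw(s); p=s['tcp_pos']; i,j=map(int,sys.argv[1:3])
print(p.round(4),round(y,1),round(s['finger_gap'],3),round(s['gripper_force'],1))
d=delta(p,y,[*well(i,j),.154]); print(d,(d/12).round(2))
E
python3 wl.py 1 1
```

```text
[ 0.5419 -0.1403  0.1552] 10.0 0.334 39.6
[ -5.31 -44.08   0.12] [-0.44 -3.67  0.01]
```

>>> move_arm([
  [-0.44,-3.67,0,0,0],
  [-0.44,-3.67,0,0,0],
  [-0.44,-3.67,0,0,0],
  [-0.44,-3.67,0,0,0],
  [-0.44,-3.67,0,0,0],
  [-0.44,-3.67,0,0,0],
  [-0.44,-3.67,0,0,0],
  [-0.44,-3.67,0,0,0],
  [-0.44,-3.67,0,0,0],
  [-0.44,-3.67,0,0,0],
  [-0.44,-3.67,0,0,0],
  [-0.44,-3.67,0,0,0],
])

```text
clock: 8.35
tcp_pos: [0.4082, 0.2861, 0.1486]
ee_rot: [3.129, 0.274, 0.001]
contact_force: [0.8, 0.7, -0.3]
finger_gap: 0.33
gripper_force: 39.6
```

```bash
python3 wl.py 1 1
python3 - <<'E'
from h import *
I=optics.camera_info('wrist'); im=optics.capture('wrist')
for c,a,m in blobs(brown(im,I),200):
    w=cast(I,c,.025)[0]; b=toboard(w,P0,PY)[0]; print(c.round(),a,(b*1000).round())
E
```

```text
[0.4082 0.2861 0.1486] 10.0 0.33 39.6
[ 0.45  0.24 -0.54] [ 0.04  0.02 -0.05]
[480.   8.] 771 [ 142. -134.]
[229. 197.] 772 [-30.  53.]
[283. 276.] 3058 [-106.   -6.]
```

The first nut sits in its well. Placing the second.

>>> move_arm([
  [0.45,0.24,4.1,0,0],
  [0,0,4.0,0,0],
  [0,0,4.0,0,0],
  [0,0,0,0,0],
  [0,0,0,0,0.5],
  [0,0,0,0,0.5],
  [0,0,0,0,0.5],
  [0,0,-3.5,0,0.5],
  [0,0,-4.5,0,0.5],
  [0,0,-4.5,0,0.5],
  [0,0,0,0,0.5],
])

```text
clock: 9.5
tcp_pos: [0.4177, 0.2868, 0.1601]
ee_rot: [-3.123, -0.273, -0.021]
contact_force: [1.0, 0.4, 1.1]
finger_gap: 0.498
gripper_force: 0.0
```

```bash
python3 nxt.py
```

```text
[0.4177 0.2868 0.1601] 10.0 0.498
nut [ 0.612  -0.2897] [ 50. -65.] 81 [ 9.15 60.14  1.01] [0.76 5.01 0.08]
nut [ 0.5914 -0.1764] [49. 51.] 75 [ 9.08 48.62  1.01] [0.76 4.05 0.08]
chip [ 0.5976 -0.235 ] [45. -8.] 25 [ 8.68 54.5   1.01] 
chip [ 0.5773 -0.133 ] [43. 96.] 26 [ 8.45 44.11  1.01] 
nut [ 0.5508 -0.2431] [-2. -8.] 79 [ 3.93 54.49  1.01] [0.33 4.54 0.08]
chip [ 0.5409 -0.1844] [-2. 52.] 22 [ 3.97 48.53  1.01] 
nut [ 0.5123 -0.3064] [-51. -64.] 83 [-0.96 60.06  1.01] [-0.08  5.    0.08]
chip [ 0.4932 -0.1382] [-41. 105.] 31 [ 0.07 43.16  1.01]
```

>>> move_arm([
  [0.95,4.85,0.02,0,0.5],
  [0.95,4.85,0.02,0,0.5],
  [0.95,4.85,0.02,0,0.5],
  [0.95,4.85,0.02,0,0.5],
  [0.95,4.85,0.02,0,0.5],
  [0.95,4.85,0.02,0,0.5],
  [0.95,4.85,0.02,0,0.5],
  [0.95,4.85,0.02,0,0.5],
  [0.95,4.85,0.02,0,0.5],
  [0.95,4.85,0.02,0,0.5],
  [0,0,0,0,0.5],
  [0,0,0,0,0.5],
])

```text
clock: 10.75
tcp_pos: [0.5905, -0.179, 0.1494]
ee_rot: [-3.129, -0.269, 0.003]
contact_force: [0.0, 0.1, -0.5]
finger_gap: 0.501
gripper_force: 0.0
```

Run:
```python
from h import *
s=status.sense(); print(s['tcp_pos'],toolyaw(s),delta(s['tcp_pos'],toolyaw(s),[.5914,-.1764,.036]))
```

```text
[ 0.59052465 -0.17904864  0.14942843] 9.812410490781073 [ 0.13 -0.25 11.34]
```

>>> move_arm([
  [0.1,-0.2,3.8,0,0.5],
  [0,0,3.8,0,0.5],
  [0,0,3.7,0,0.5],
  [0,0,0,0,0.5],
  [0,0,0,0,0],
  [0,0,0,0,0],
  [0,0,0,0,0],
  [0,0,0,0,0],
  [0,0,-3.3,0,0],
  [0,0,-4,0,0],
  [0,0,-3,0,0],
  [0,0,-1,0,0],
])

```text
clock: 11.95
tcp_pos: [0.5948, -0.1762, 0.1553]
ee_rot: [3.127, 0.273, 0.012]
contact_force: [0.3, -0.7, 0.2]
finger_gap: 0.327
gripper_force: 39.6
```

>>> move_arm([
  [-1.02,-4.29,0,0,0],
  [-1.02,-4.29,0,0,0],
  [-1.02,-4.29,0,0,0],
  [-1.02,-4.29,0,0,0],
  [-1.02,-4.29,0,0,0],
  [-1.02,-4.29,0,0,0],
  [-1.02,-4.29,0,0,0],
  [-1.02,-4.29,0,0,0],
  [-1.02,-4.29,0,0,0],
  [-1.02,-4.29,0,0,0],
  [0,0,0,0,0],
  [0,0,0,0,0],
])

```text
clock: 13.15
tcp_pos: [0.4165, 0.2297, 0.1502]
ee_rot: [3.129, 0.278, -0.001]
contact_force: [0.9, -0.5, -0.3]
finger_gap: 0.329
gripper_force: 39.6
```

```bash
python3 wl.py 1 0
python3 - <<'E'
from h import *
I=optics.camera_info('wrist'); im=optics.capture('wrist')
for c,a,m in blobs(brown(im,I),200):
    w=cast(I,c,.025)[0]; b=toboard(w,P0,PY)[0]; print(c.round(),a,(b*1000).round())
E
```

```text
[0.4165 0.2297 0.1502] 10.2 0.329 39.6
[ 0.02  0.1  -0.38] [ 0.    0.01 -0.03]
[408.   8.] 603 [ 141. -135.]
[168. 195.] 851 [-30.  53.]
[227. 201.] 758 [-31.  -2.]
[283. 273.] 2946 [-99. -63.]
```

>>> move_arm([
  [0,0.05,4.1,0,0],
  [0,0,4.1,0,0],
  [0,0,4.0,0,0],
  [0,0,0,0,0],
  [0,0,0,0,0.5],
  [0,0,0,0,0.5],
  [0,0,0,0,0.5],
  [0,0,-3.2,0,0.5],
  [0,0,-4,0,0.5],
  [0,0,-4,0,0.5],
  [0,0,-1,0,0.5],
])

```text
clock: 14.3
tcp_pos: [0.4203, 0.2307, 0.1563]
ee_rot: [-3.126, -0.273, -0.016]
contact_force: [-0.1, 0.7, 0.8]
finger_gap: 0.503
gripper_force: 0.0
```

>>> move_arm([
  [0.5,4.87,0,0,0.5],
  [0.5,4.87,0,0,0.5],
  [0.5,4.87,0,0,0.5],
  [0.5,4.87,0,0,0.5],
  [0.5,4.87,0,0,0.5],
  [0.5,4.87,0,0,0.5],
  [0.5,4.87,0,0,0.5],
  [0.5,4.87,0,0,0.5],
  [0.5,4.87,0,0,0.5],
  [0.5,4.87,0,0,0.5],
  [0,0,0,0,0.5],
  [0,0,0,0,0.5],
])

```text
clock: 15.5
tcp_pos: [0.5507, -0.2435, 0.1506]
ee_rot: [-3.13, -0.269, -0.0]
contact_force: [0.4, 2.0, 0.5]
finger_gap: 0.498
gripper_force: 0.0
```

```bash
cat > wn.py <<'E'
import sys
from h import *
s=status.sense(); y=toolyaw(s); p=s['tcp_pos']
print(p.round(4),round(y,1),round(s['finger_gap'],3))
I=optics.camera_info('wrist'); im=optics.capture('wrist'); cv2.imwrite('pics/wl.png',im)
hsv=cv2.cvtColor(im,cv2.COLOR_BGR2HSV).astype(int)
# inner board patch: project & mask
c,q=np.cos(BY),np.sin(BY); pts=[B0+[c*a-q*b,q*a+c*b] for a,b in [(-.066,-.136),(.066,-.136),(.066,.14),(-.066,.14)]]
pm=np.zeros(im.shape[:2],np.uint8); cv2.fillPoly(pm,[proj(I,[[*k,.03] for k in pts]).astype(np.int32)],1)
gm=(pm>0)&(hsv[...,2]<95)
for cc,a,m in blobs(gm,200):
    w=cast(I,cc,.043)[0]+[.0015,.0008]; print(cc.round(),a,w.round(4),(toboard(w)[0]*1000).round(),delta(p,y,[*w,.036]))
E
python3 wn.py
```

```text
[ 0.5507 -0.2435  0.1506] 9.8 0.498
[352. 152.] 918 [ 0.6124 -0.291 ] [ 49. -66.] [ 5.27  5.73 11.46]
[284. 212.] 766 [ 0.5504 -0.2441] [-4. -9.] [-0.04  0.05 11.46]
[167. 247.] 244 [ 0.4995 -0.1437] [-37.  98.] [ -3.34 -10.71  11.46]
[342. 258.] 596 [ 0.5162 -0.3046] [-49. -63.] [-4.44  5.43 11.46]
[232. 262.] 253 [ 0.4943 -0.2038] [-53.  40.] [-4.88 -4.88 11.46]
```

>>> move_arm([
  [0,0,3.8,0,0.5],
  [0,0,3.8,0,0.5],
  [0,0,3.8,0,0.5],
  [0,0,0,0,0.5],
  [0,0,0,0,0],
  [0,0,0,0,0],
  [0,0,0,0,0],
  [0,0,0,0,0],
  [0,0,-3.4,0,0],
  [0,0,-4,0,0],
  [0,0,-3,0,0],
  [0,0,-1,0,0],
])

```text
clock: 16.75
tcp_pos: [0.5536, -0.2432, 0.1552]
ee_rot: [3.126, 0.273, 0.011]
contact_force: [0.7, 0.1, -0.6]
finger_gap: 0.325
gripper_force: 39.6
```

>>> move_arm([
  [0.11,-4.9,0,0,0],
  [0.11,-4.9,0,0,0],
  [0.11,-4.9,0,0,0],
  [0.11,-4.9,0,0,0],
  [0.11,-4.9,0,0,0],
  [0.11,-4.9,0,0,0],
  [0.11,-4.9,0,0,0],
  [0.11,-4.9,0,0,0],
  [0.11,-4.9,0,0,0],
  [0.11,-4.9,0,0,0],
  [0.11,-4.85,0,0,0],
  [0,0,0,0,0],
])

```text
clock: 17.95
tcp_pos: [0.4661, 0.2991, 0.1508]
ee_rot: [-3.122, -0.292, 0.001]
contact_force: [0.3, 0.5, 0.3]
finger_gap: 0.327
gripper_force: 39.6
```

```bash
python3 wl.py 0 1
python3 - <<'E'
from h import *
I=optics.camera_info('wrist'); im=optics.capture('wrist')
for c,a,m in blobs(brown(im,I),200):
    w=cast(I,c,.025)[0]; b=toboard(w,P0,PY)[0]; print(c.round(),a,(b*1000).round())
E
```

```text
[0.4661 0.2991 0.1508] 10.7 0.327 39.6
[ 0.08  1.11 -0.32] [ 0.01  0.09 -0.03]
[463.  50.] 7100 [ 172. -118.]
[  3. 256.] 507 [-59. 282.]
[233. 251.] 510 [-27.  55.]
[283. 275.] 2933 [-48.   3.]
[347. 265.] 584 [-28. -60.]
```

>>> move_arm([
  [0,0,3,0,0],
  [0,0,3,0,0],
  [0,0,0,0,0],
  [0,0,0,0,0],
])

```text
clock: 18.4
tcp_pos: [0.4696, 0.2888, 0.0903]
ee_rot: [3.129, 0.271, -0.002]
contact_force: [0.2, 0.1, -0.2]
finger_gap: 0.327
gripper_force: 39.6
```

```bash
python3 wl.py 0 1
```

```text
[0.4696 0.2888 0.0903] 9.9 0.327 39.6
[-0.08  0.02 -6.37] [-0.01  0.   -0.53]
```

>>> move_arm([
  [0,0,3.2,0,0],
  [0,0,3.0,0,0],
  [0,0,0,0,0],
  [0,0,0,0,0.5],
  [0,0,0,0,0.5],
  [0,0,0,0,0.5],
  [0,0,-3.2,0,0.5],
  [0,0,-4,0,0.5],
  [0,0,-4,0,0.5],
  [0,0,-1,0,0.5],
  [0,0,0,0,0.5],
])

```text
clock: 19.5
tcp_pos: [0.4711, 0.2913, 0.1535]
ee_rot: [-3.128, -0.273, -0.009]
contact_force: [0.3, 0.2, 0.7]
finger_gap: 0.498
gripper_force: 0.0
```

>>> move_arm([
  [-0.5,4.94,0,0,0.5],
  [-0.5,4.94,0,0,0.5],
  [-0.5,4.94,0,0,0.5],
  [-0.5,4.94,0,0,0.5],
  [-0.5,4.94,0,0,0.5],
  [-0.5,4.94,0,0,0.5],
  [-0.5,4.94,0,0,0.5],
  [-0.5,4.94,0,0,0.5],
  [-0.5,4.94,0,0,0.5],
  [-0.5,4.94,0,0,0.5],
  [-0.5,4.94,0,0,0.5],
  [-0.5,4.94,0,0,0.5],
])

```text
clock: 20.7
tcp_pos: [0.5121, -0.3055, 0.1487]
ee_rot: [-3.128, -0.274, 0.004]
contact_force: [1.6, -0.4, 0.7]
finger_gap: 0.499
gripper_force: 0.0
```

>>> move_arm([
  [0,0,0,0,0.5],
  [0,0,0,0,0.5],
  [0,0,0,0,0.5],
])

```text
clock: 21.0
tcp_pos: [0.513, -0.302, 0.1493]
ee_rot: [-3.127, -0.276, 0.003]
contact_force: [0.0, -0.1, -1.2]
finger_gap: 0.502
gripper_force: 0.0
```

```bash
python3 wn.py
```

```text
[ 0.513  -0.302   0.1493] 10.1 0.502
[292.  90.] 1038 [ 0.6129 -0.2908] [ 49. -66.] [10.03  0.66 11.33]
[107. 198.] 246 [ 0.4983 -0.1475] [-39.  95.] [  1.26 -15.46  11.33]
[290. 210.] 585 [ 0.5156 -0.3071] [-49. -65.] [ 0.17  0.55 11.33]
```

>>> move_arm([
  [0.1,0.45,3.8,0,0.5],
  [0,0,3.8,0,0.5],
  [0,0,3.7,0,0.5],
  [0,0,0,0,0.5],
  [0,0,0,0,0],
  [0,0,0,0,0],
  [0,0,0,0,0],
  [0,0,0,0,0],
  [0,0,-3.4,0,0],
  [0,0,-4,0,0],
  [0,0,-3,0,0],
  [0,0,-1,0,0],
])

```text
clock: 22.25
tcp_pos: [0.5175, -0.3096, 0.1563]
ee_rot: [3.125, 0.273, 0.011]
contact_force: [-0.2, -0.7, -0.0]
finger_gap: 0.33
gripper_force: 39.6
```

>>> move_arm([
  [0.48,-4.89,0,0,0],
  [0.48,-4.89,0,0,0],
  [0.48,-4.89,0,0,0],
  [0.48,-4.89,0,0,0],
  [0.48,-4.89,0,0,0],
  [0.48,-4.89,0,0,0],
  [0.48,-4.89,0,0,0],
  [0.48,-4.89,0,0,0],
  [0.48,-4.89,0,0,0],
  [0.48,-4.89,0,0,0],
  [0.48,-4.89,0,0,0],
])

```text
clock: 23.35
tcp_pos: [0.473, 0.2321, 0.1512]
ee_rot: [3.129, 0.273, -0.0]
contact_force: [0.5, 0.3, -0.2]
finger_gap: 0.332
gripper_force: 39.6
```

>>> move_arm([
  [0,0,3,0,0],
  [0,0,3,0,0],
  [0,0,0,0,0],
  [0,0,0,0,0],
  [0,0,0,0,0],
])

```text
clock: 23.85
tcp_pos: [0.4748, 0.2308, 0.0928]
ee_rot: [-3.129, -0.272, -0.003]
contact_force: [-0.2, -0.4, -0.5]
finger_gap: 0.327
gripper_force: 39.6
```

```bash
python3 wl.py 0 0
```

```text
[0.4748 0.2308 0.0928] 9.9 0.327 39.6
[-0.17 -0.21 -6.12] [-0.01 -0.02 -0.51]
```

>>> move_arm([
  [-0.15,-0.2,3.3,0,0],
  [0,0,3.1,0,0],
  [0,0,0,0,0],
  [0,0,0,0,0.5],
  [0,0,0,0,0.5],
  [0,0,0,0,0.5],
  [0,0,-3.2,0,0.5],
  [0,0,-4,0,0.5],
  [0,0,-4,0,0.5],
  [0,0,-1,0,0.5],
  [0,0,0,0,0.5],
])

```text
clock: 24.95
tcp_pos: [0.4736, 0.2332, 0.1523]
ee_rot: [-3.128, -0.273, -0.009]
contact_force: [0.2, 0.5, -0.2]
finger_gap: 0.499
gripper_force: 0.0
```

>>> move_arm([
  [0.42,4.89,0,0,0.5],
  [0.42,4.89,0,0,0.5],
  [0.42,4.89,0,0,0.5],
  [0.42,4.89,0,0,0.5],
  [0.42,4.89,0,0,0.5],
  [0.42,4.89,0,0,0.5],
  [0.42,4.89,0,0,0.5],
  [0.42,4.89,0,0,0.5],
  [0.42,4.89,0,0,0.5],
  [0.42,4.89,0,0,0.5],
  [0.42,4.89,0,0,0.5],
  [0,0,0,0,0.5],
])

```text
clock: 26.15
tcp_pos: [0.6085, -0.2995, 0.1469]
ee_rot: [3.126, 0.256, -0.006]
contact_force: [-1.4, -0.7, 0.6]
finger_gap: 0.496
gripper_force: 0.0
```

>>> move_arm([
  [0,0,0,0,0.5],
  [0,0,0,0,0.5],
  [0,0,0,0,0.5],
])

```text
clock: 26.45
tcp_pos: [0.6108, -0.287, 0.1489]
ee_rot: [-3.128, -0.278, 0.001]
contact_force: [-0.9, 1.0, 0.2]
finger_gap: 0.498
gripper_force: 0.0
```

```bash
python3 wn.py
```

```text
[ 0.6108 -0.287   0.1489] 10.2 0.498
[292. 205.] 306 [ 0.6185 -0.2928] [ 54. -69.] [ 0.66  0.71 11.29]
[202. 296.] 2445 [ 0.5141 -0.2243] [-37.  16.] [-8.41 -7.87 11.29]
[340. 288.] 1379 [ 0.5464 -0.3533] [ -27. -116.] [-7.5   5.39 11.29]
```

>>> move_arm([
  [0.1,0.3,3.8,0,0.5],
  [0,0,3.8,0,0.5],
  [0,0,3.7,0,0.5],
  [0,0,0,0,0.5],
  [0,0,0,0,0],
  [0,0,0,0,0],
  [0,0,0,0,0],
  [0,0,0,0,0],
  [0,0,-3.4,0,0],
  [0,0,-4,0,0],
  [0,0,-3,0,0],
  [0,0,-1,0,0],
])

```text
clock: 27.7
tcp_pos: [0.6148, -0.2932, 0.1558]
ee_rot: [3.126, 0.273, 0.012]
contact_force: [0.9, 0.6, -0.1]
finger_gap: 0.33
gripper_force: 39.5
```

>>> move_arm([
  [-0.25,-4.64,0,0,0],
  [-0.25,-4.64,0,0,0],
  [-0.25,-4.64,0,0,0],
  [-0.25,-4.64,0,0,0],
  [-0.25,-4.64,0,0,0],
  [-0.25,-4.64,0,0,0],
  [-0.25,-4.64,0,0,0],
  [-0.25,-4.64,0,0,0],
  [-0.25,-4.64,0,0,0],
  [-0.25,-4.64,0,0,0],
  [-0.25,-4.64,0,0,0],
  [-0.25,-4.64,0,0,0],
])

```text
clock: 28.9
tcp_pos: [0.4851, 0.2523, 0.1502]
ee_rot: [3.129, 0.273, -0.0]
contact_force: [0.6, 0.2, 0.6]
finger_gap: 0.33
gripper_force: 39.6
```

>>> move_arm([
  [-0.25,-4.64,0,0,0],
  [-0.25,-4.64,0,0,0],
  [0,0,3,0,0],
  [0,0,3,0,0],
  [0,0,0,0,0],
  [0,0,0,0,0],
  [0,0,0,0,0],
])

```text
clock: 29.6
tcp_pos: [0.4661, 0.3419, 0.0919]
ee_rot: [-3.129, -0.272, -0.003]
contact_force: [0.5, 0.0, 1.1]
finger_gap: 0.331
gripper_force: 39.6
```

```bash
python3 wl.py 0 2
```

```text
[0.4661 0.3419 0.0919] 10.0 0.331 39.6
[-0.06 -0.25 -6.21] [-0.   -0.02 -0.52]
```

>>> move_arm([
  [0,-0.2,3.3,0,0],
  [0,0,3.0,0,0],
  [0,0,0,0,0],
  [0,0,0,0,0.5],
  [0,0,0,0,0.5],
  [0,0,0,0,0.5],
  [0,0,-3.2,0,0.5],
  [0,0,-4,0,0.5],
  [0,0,-4,0,0.5],
  [0,0,-1,0,0.5],
  [0,0,0,0,0.5],
])

```text
clock: 30.7
tcp_pos: [0.4662, 0.3447, 0.1525]
ee_rot: [-3.127, -0.273, -0.009]
contact_force: [0.5, 0.7, 0.2]
finger_gap: 0.498
gripper_force: 0.0
```

>>> move_arm([
  [-0.28,4.5,0,0,0.5],
  [-0.28,4.5,0,0,0.5],
  [-0.28,4.5,0,0,0.5],
  [-0.28,4.5,0,0,0.5],
  [-0.28,4.5,0,0,0.5],
  [-0.28,4.5,0,0,0.5],
  [-0.28,4.5,0,0,0.5],
  [0,0,0,0,0.5],
  [0,0,0,0,0.5],
  [0,0,0,0,0.5],
])

```text
clock: 31.7
tcp_pos: [0.4993, 0.0311, 0.1486]
ee_rot: [-3.129, -0.276, 0.003]
contact_force: [-0.2, 0.4, 0.8]
finger_gap: 0.497
gripper_force: 0.0
```

```bash
python3 nxt.py
python3 - <<'E'
from h import *
a=optics.capture('top')[165:285,165:465]; b=optics.capture('scene')[80:360,60:460]
cv2.imwrite('pics/chk.png',np.vstack([cv2.resize(a,(750,300),interpolation=cv2.INTER_CUBIC),cv2.copyMakeBorder(b,0,0,0,350,cv2.BORDER_CONSTANT)]))
E
```

```text
[0.4993 0.0311 0.1486] 10.1 0.497
chip [ 0.5973 -0.2348] [45. -8.] 26 [ 4.99 27.89 -0.14] 
chip [ 0.5772 -0.1332] [43. 96.] 26 [ 4.79 17.54 -0.14] 
chip [ 0.5409 -0.1844] [-2. 52.] 22 [ 0.32 21.94 -0.14] 
chip [ 0.4932 -0.1382] [-41. 105.] 31 [-3.57 16.55 -0.14] 
PAN [30.  3.] 69
PAN [ 26. -55.] 66
PAN [30. 56.] 69
PAN [-26. -57.] 68
PAN [-27.  -1.] 70
PAN [-27.  54.] 72
```

View pics/chk.png

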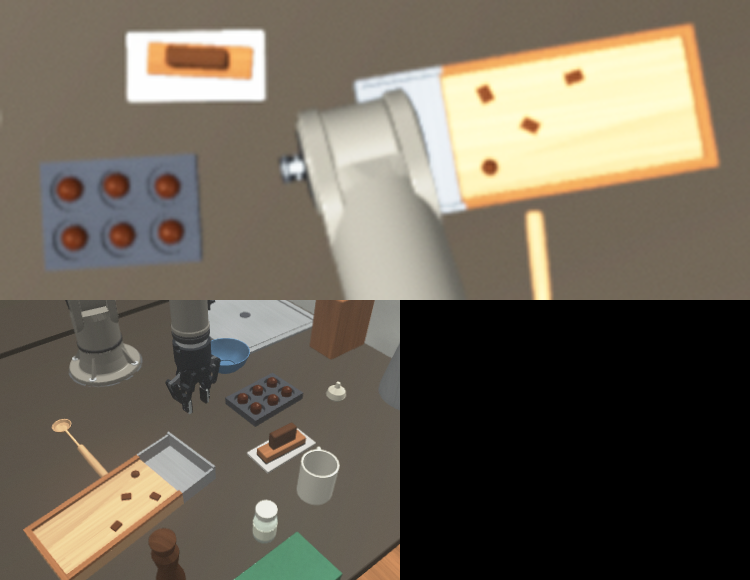

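All six nuts stand in the wells, four chips remain on the board, and the other things are undisturbed. Now the scraper.

>>> move_arm([
  [2.86,-2.84,0,0,0.6],
  [2.86,-2.84,0,0,0.6],
  [2.86,-2.84,0,0,0.6],
  [2.86,-2.84,0,0,0.6],
  [2.86,-2.84,0,0,0.6],
  [0,0,0,-8.5,0.6],
  [0,0,0,-8.5,0.6],
  [0,0,0,-8.5,0.6],
  [0,0,0,-8.5,0.6],
  [0,0,0,-8.5,0.6],
  [0,0,0,-8.5,0.6],
  [0,0,0,-8.5,0.6],
], force=100)

```text
clock: 33.05
tcp_pos: [0.6158, 0.1958, 0.1493]
ee_rot: [-2.574, -1.801, 0.0]
contact_force: [-0.4, 0.2, 0.3]
finger_gap: 0.596
gripper_force: 0.0
```

>>> move_arm([
  [0,0,-2,-6,0.6],
  [0,0,-3,-6,0.6],
  [0,0,0,-6.1,0.6],
  [0,0,0,0,0.6],
  [0,0,0,0,0.6],
  [0,0,0,0,0.6],
  [0,0,0,0,0.6],
])

```text
clock: 33.75
tcp_pos: [0.6158, 0.1945, 0.1987]
ee_rot: [-2.268, -2.174, 0.002]
contact_force: [-0.6, -0.5, 0.4]
finger_gap: 0.602
gripper_force: 0.0
```

Run:
```python
from h import *
s=status.sense(); print(s['tcp_pos'],toolyaw(s),s['joint_positions'].round(2))
I=optics.camera_info('wrist'); im=optics.capture('wrist'); cv2.imwrite('pics/w3.png',im)
print(proj(I,[[.6155,.196,.076],[.6112,.2041,.008]]).round(), -cv2.Rodrigues(I['rvec'])[0].T@I['tvec'])
```

```text
[0.61583324 0.19453592 0.1987454 ] 87.56869858367705 [ 0.13  0.49 -0.7   1.57  0.33  1.2  -0.68]
[[284. 205.]
 [280. 184.]] [0.61746886 0.26595692 0.34174062]
```

View pics/w3.png

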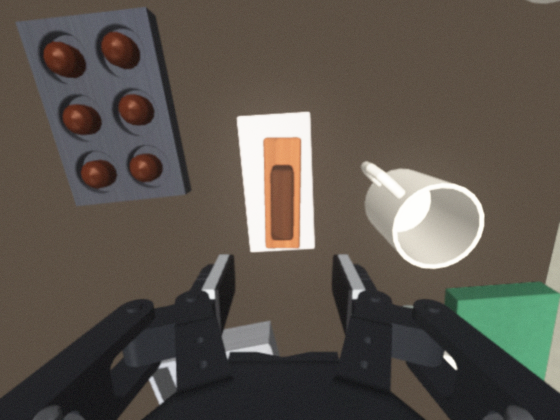

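The wrist view shows the scraper grip's top at (282,203), 2 px from the prediction. It is aligned with the fingers, and the mug is clear of them. Grasping.

>>> move_arm([
  [0.1,0,4,0,0.6],
  [0,0,4,0,0.6],
  [0,0,4,0,0.6],
  [0,0,2,0,0.6],
  [0,0,2,0,0.6],
  [0,0,0,0,0.6],
  [0,0,0,0,0],
  [0,0,0,0,0],
  [0,0,0,0,0],
  [0,0,0,0,0],
  [0,0,0,0,0],
  [0,0,0,0,0],
])

```text
clock: 35.0
tcp_pos: [0.6171, 0.1961, 0.041]
ee_rot: [2.267, 2.174, 0.003]
contact_force: [-2.3, -1.1, 6.2]
finger_gap: 0.246
gripper_force: 98.5
```

Run:
```python
from h import *
s=status.sense(); print(s['tcp_pos'],s['ee_rot'],toolyaw(s),s['finger_gap'],s['gripper_force'],s['contact_force'])
# slab corners from wrist pic w3 (pose then) and board edges from w1 are judged by eye; slab from top mask
im=optics.capture('wrist'); cv2.imwrite('pics/w4.png',im)
t=cv2.imread('pics/top0.png'); hsv=cv2.cvtColor(t,cv2.COLOR_BGR2HSV).astype(int); I=optics.camera_info('top')
m=np.zeros(t.shape[:2],np.uint8); m[165:215,205:285]=1; H,S,V=hsv[...,0],hsv[...,1],hsv[...,2]
m=m&(((S<45)&(V>170))|(S>110))
bl=max(blobs(m,200),key=lambda b:b[1]); bp=cast(I,cv2.boxPoints(rect(bl[2])),.008); print('slab',bp.mean(0),bl[1], cast(I,bl[0],.008))
f=np.zeros_like(m); f[165:215,205:285]=(S>110)[165:215,205:285]
bl=max(blobs(f,200),key=lambda b:b[1]); bp=cast(I,cv2.boxPoints(rect(bl[2])),.032); print('foot',bp.mean(0))
g=f&(V<190); bl=max(blobs(g,60),key=lambda b:b[1]); print('grip',cast(I,bl[0],.074))
```

```text
[0.61712186 0.19611918 0.0409622 ] [2.26677518 2.17369852 0.0031149 ] 87.59844508666679 0.24647227024955823 98.46949696540833 [-2.30779442 -1.13030325  6.19863763]
slab [0.6112229  0.20406456] 1509 [[0.61077294 0.20366401]]
foot [0.61553554 0.19610522]
grip [[0.61386616 0.19455449]]
```

>>> move_arm([
  [0,0,-3,0,0],
  [0,0,-4,0,0],
  [0,0,-4,0,0],
  [0,0,-0.5,0,0],
  [-3.95,-0.55,0,0,0],
  [-3.95,-0.55,0,0,0],
  [-3.95,-0.55,0,0,0],
  [-3.95,-0.55,0,0,0],
  [-3.95,-0.55,0,0,0],
  [0,0,0,0,0],
])

```text
clock: 36.05
tcp_pos: [0.5785, -0.0102, 0.1523]
ee_rot: [2.278, 2.161, -0.012]
contact_force: [-0.5, -0.4, -2.0]
finger_gap: 0.242
gripper_force: 98.4
```

>>> move_arm([
  [0,0,0,7,0],
  [0,0,0,7,0],
  [0,0,0,7,0],
  [0,0,0,7,0],
  [0,0,0,7,0],
  [0,0,0,7,0],
  [0,0,0,7,0],
  [0,0,0,7,0],
  [0,0,0,7,0],
  [0,0,0,7,0],
  [0,0,0,7.6,0],
])

```text
clock: 37.15
tcp_pos: [0.5795, -0.0008, 0.1531]
ee_rot: [3.13, 0.265, -0.004]
contact_force: [-0.1, -0.2, -1.6]
finger_gap: 0.245
gripper_force: 98.4
```

>>> move_arm([
  [-0.98,4.31,0,0,0],
  [-0.98,4.31,0,0,0],
  [-0.98,4.31,0,0,0],
  [-0.98,4.31,0,0,0],
  [-0.98,4.31,0,0,0],
  [-0.98,4.31,0,0,0],
  [-0.98,4.31,0,0,0],
  [0,0,0,0,0],
  [0,0,0,0,0],
  [0,0,0,0,0],
])

```text
clock: 38.15
tcp_pos: [0.5653, -0.3076, 0.1535]
ee_rot: [-3.127, -0.276, 0.002]
contact_force: [-0.2, 0.9, -2.0]
finger_gap: 0.243
gripper_force: 98.8
```

Run:
```python
from h import *
s=status.sense(); p=s['tcp_pos'];print(p,toolyaw(s),s['finger_gap'],s['gripper_force'],s['contact_force'],delta(p,toolyaw(s),[.5645,-.309,.066]))
I=optics.camera_info('wrist'); im=optics.capture('wrist'); cv2.imwrite('pics/w5.png',im)
c,q=np.cos(BY),np.sin(BY)
for a in(-.07,.07): print(a,proj(I,[[*(B0+[c*a-q*b,q*a+c*b]),.038] for b in (-.1,.05)]).round(1).tolist())
```

```text
[ 0.56529944 -0.307647    0.15350352] 10.097299446537052 0.24334181118950282 98.84501338005066 [-0.22440305  0.9447558  -2.04831933] [-0.1   0.12  8.75]
-0.07 [[308.8, 275.8], [156.0, 275.6]]
0.07 [[313.3, 127.2], [135.7, 126.6]]
```

View pics/w5.png

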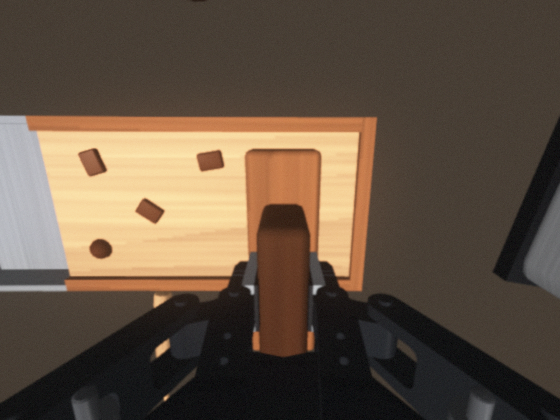

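The wrist view shows the scraper held square to the board, with all four chips ahead of it at (92,161), (209,160), (149,211) and (100,249). The rims are about 3 px lower than predicted, so I shift 1 mm towards −x and lower it.

>>> move_arm([
  [-0.2,0.1,3,0,0],
  [0,0,3,0,0],
  [0,0,2,0,0],
  [0,0,0.5,0,0],
  [0,0,0,0,0],
  [0,0,0,0,0],
  [0,0,0,0,0],
  [0,0,0,0,0],
])

```text
clock: 39.0
tcp_pos: [0.5644, -0.3113, 0.0709]
ee_rot: [3.128, 0.274, 0.003]
contact_force: [0.0, 0.7, -2.5]
finger_gap: 0.243
gripper_force: 98.9
```

Run:
```python
from h import *
s=status.sense(); p=s['tcp_pos'];print(p,toolyaw(s),s['ee_rot'],s['contact_force'],(toboard(p[:2]+[.002,.001])*1000).round(1))
```

```text
[ 0.56439197 -0.31134408  0.07086191] 9.99667507478296 [3.12826358e+00 2.73593977e-01 2.98374498e-03] [ 0.01722105  0.65775231 -2.47833782] [[ -0.1 -77.5]]
```

>>> move_arm([
  [0,0,0.3,0,0],
  [0,0,0,0,0],
  [0,0,0,0,0],
])

```text
clock: 39.3
tcp_pos: [0.5634, -0.311, 0.0664]
ee_rot: [-3.13, -0.274, 0.0]
contact_force: [-0.5, -0.5, -2.4]
finger_gap: 0.241
gripper_force: 98.9
```

>>> move_arm([
  [0,0,0.2,0,0],
  [0,0,0,0,0],
  [0,0,0,0,0],
])

```text
clock: 39.6
tcp_pos: [0.5635, -0.311, 0.0644]
ee_rot: [-3.13, -0.274, 0.0]
contact_force: [0.4, 0.6, -2.4]
finger_gap: 0.242
gripper_force: 98.9
```

>>> move_arm([
  [0,0,0.1,0,0],
  [0,0,0,0,0],
  [0,0,0,0,0],
])

```text
clock: 39.9
tcp_pos: [0.5636, -0.311, 0.0635]
ee_rot: [3.13, 0.274, -0.0]
contact_force: [-0.1, 0.8, -2.2]
finger_gap: 0.243
gripper_force: 98.9
```

>>> move_arm([
  [0,-0.8,0,0,0],
  [0,-1.3,0,0,0],
  [0,-1.5,0,0,0],
  [0,-1.5,0,0,0],
  [0,-1.5,0,0,0],
  [0,-1.5,0,0,0],
  [0,-1.5,0,0,0],
  [0,-1.5,0,0,0],
  [0,-1.5,0,0,0],
  [0,-1.5,0,0,0],
  [0,-1.5,0,0,0],
  [0,-1.5,0,0,0],
])

```text
clock: 41.1
tcp_pos: [0.5337, -0.1414, 0.0635]
ee_rot: [3.13, 0.274, 0.0]
contact_force: [0.4, -0.5, -1.9]
finger_gap: 0.243
gripper_force: 98.9
```

>>> move_arm([
  [0,-1.2,0,0,0],
  [0,-1,0,0,0],
  [0,-1,0,0,0],
  [0,-0.6,0,0,0],
  [0,0,0,0,0],
  [0,0,0,0,0],
])

```text
clock: 41.7
tcp_pos: [0.5274, -0.1057, 0.0635]
ee_rot: [3.129, 0.273, 0.0]
contact_force: [-0.4, -0.2, -2.6]
finger_gap: 0.244
gripper_force: 98.9
```

Run:
```python
from h import *
s=status.sense(); p=s['tcp_pos'];print(p,toolyaw(s),s['contact_force'],s['finger_gap'],(toboard(p[:2]+[.002,.001])*1000).round(1))
im=optics.capture('wrist'); cv2.imwrite('pics/w6.png',im)
```

```text
[ 0.52742055 -0.10567858  0.06354316] 9.971581270163147 [-0.40662188 -0.22389767 -2.62573552] 0.2435372638757867 [[ -0.8 131.5]]
```

View pics/w6.png

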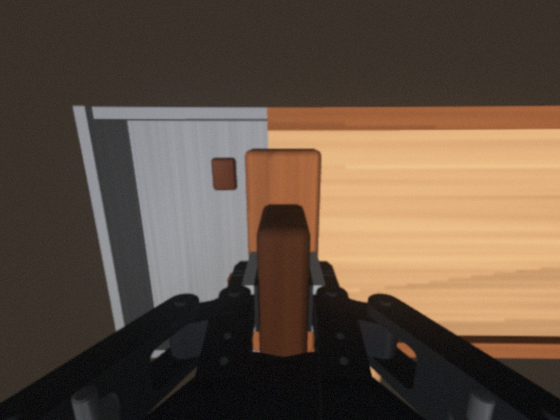

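The board behind the scraper is clear, and one chip is visible in the tray at (224,173). Lifting and carrying the scraper towards the slab, then checking from above.

>>> move_arm([
  [0,0,-2,0,0],
  [0,0,-3,0,0],
  [0,0,-3,0,0],
  [0,0,-1.2,0,0],
  [2.33,-3.17,0,0,0],
  [2.33,-3.17,0,0,0],
  [2.33,-3.17,0,0,0],
])

```text
clock: 42.45
tcp_pos: [0.5798, 0.0007, 0.1549]
ee_rot: [3.129, 0.27, -0.001]
contact_force: [0.6, -0.6, -3.0]
finger_gap: 0.246
gripper_force: 99.0
```

>>> move_arm([
  [0,0,0,-7.25,0],
  [0,0,0,-7.25,0],
  [0,0,0,-7.25,0],
  [0,0,0,-7.25,0],
  [0,0,0,-7.25,0],
  [0,0,0,-7.25,0],
  [0,0,0,-7.25,0],
  [0,0,0,-7.25,0],
  [0,0,0,-7.25,0],
  [0,0,0,-7.25,0],
  [0,0,0,-7.5,0],
])

```text
clock: 43.55
tcp_pos: [0.5792, -0.0001, 0.1545]
ee_rot: [-2.216, -2.226, 0.002]
contact_force: [0.2, 0.2, -1.3]
finger_gap: 0.246
gripper_force: 99.0
```

>>> move_arm([
  [3.4,0.53,0,0,0],
  [3.4,0.53,0,0,0],
  [3.4,0.53,0,0,0],
  [3.4,0.53,0,0,0],
  [3.4,0.53,0,0,0],
  [3.4,0.53,0,0,0],
  [0,0,0,0,0],
  [0,0,0,0,0],
  [0,0,0,0,0],
  [0,0,0,0,0],
])

```text
clock: 44.55
tcp_pos: [0.6117, 0.2024, 0.1549]
ee_rot: [2.224, 2.218, -0.002]
contact_force: [-0.7, 0.1, -2.7]
finger_gap: 0.246
gripper_force: 99.0
```

Run:
```python
from h import *
s=status.sense(); p=s['tcp_pos'];y=toolyaw(s);print(p,y,s['finger_gap'],delta(p,y,[.6117,.204,.041]))
a=optics.capture('top')[165:285,165:465]; w=optics.capture('wrist'); I=optics.camera_info('wrist')
print(proj(I,[[.6112,.2041,.008]]))
cv2.imwrite('pics/chk2.png',np.vstack([cv2.resize(a,(750,300),interpolation=cv2.INTER_CUBIC),cv2.copyMakeBorder(cv2.resize(w,(400,300)),0,0,0,350,cv2.BORDER_CONSTANT)]))
```

```text
[0.61171052 0.20237645 0.15490556] 89.84569419015735 0.24592535140532254 [ 0.16 -0.   11.39]
[[284.09366056 199.61667224]]
```

View pics/chk2.png

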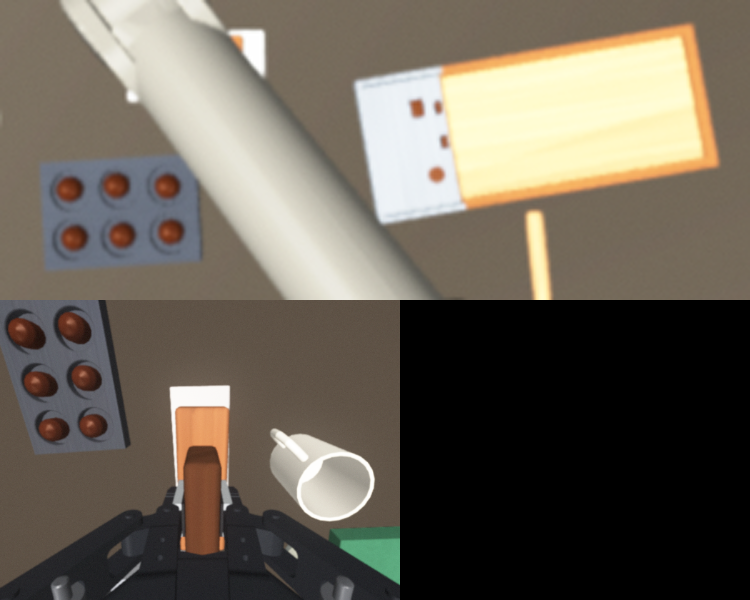

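All four chips lie in the tray and the board is clear; two chips stand against the board's end face. Setting the scraper down on the middle of the slab.

>>> move_arm([
  [0.15,0,3.5,0,0],
  [0,0,3.5,0,0],
  [0,0,2.5,0,0],
  [0,0,1,0,0],
  [0,0,0.5,0,0],
  [0,0,0,0,0],
  [0,0,0,0,0],
  [0,0,0,0,0],
  [0,0,0,0,0],
])

```text
clock: 45.55
tcp_pos: [0.6121, 0.2064, 0.0466]
ee_rot: [2.221, 2.221, 0.002]
contact_force: [-0.4, 0.6, -2.8]
finger_gap: 0.24
gripper_force: 99.0
```

>>> move_arm([
  [0,0,0.2,0,0],
  [0,0,0,0,0],
  [0,0,0,0,0],
])

```text
clock: 45.85
tcp_pos: [0.6113, 0.206, 0.0434]
ee_rot: [2.221, 2.221, -0.0]
contact_force: [-0.9, -0.8, -2.0]
finger_gap: 0.245
gripper_force: 99.0
```

>>> move_arm([
  [-0.2,0,0.15,0,0],
  [0,0,0,0,0],
  [0,0,0,0,0],
  [0,0,0.1,0,0],
  [0,0,0,0,0],
  [0,0,0,0,0],
])

```text
clock: 46.45
tcp_pos: [0.6116, 0.2042, 0.0411]
ee_rot: [2.221, 2.221, 0.0]
contact_force: [-0.3, -0.6, -2.5]
finger_gap: 0.242
gripper_force: 99.2
```

>>> move_arm([
  [0,0,0.1,0,0],
  [0,0,0,0,0],
  [0,0,0,0,0],
])

```text
clock: 46.75
tcp_pos: [0.6116, 0.2041, 0.041]
ee_rot: [2.221, 2.221, -0.0]
contact_force: [-2.8, -1.7, 6.3]
finger_gap: 0.243
gripper_force: 100.1
```

>>> move_arm([
  [0,0,0.05,0,0],
  [0,0,0,0,0],
  [0,0,0,0,0],
  [0,0,0,0,0],
])

```text
clock: 47.15
tcp_pos: [0.6116, 0.2041, 0.041]
ee_rot: [2.221, 2.221, -0.0]
contact_force: [-3.3, -2.2, 7.8]
finger_gap: 0.242
gripper_force: 100.4
```

Contact with the slab. Releasing, lifting and withdrawing.

>>> move_arm([
  [0,0,0,0,0.6],
  [0,0,0,0,0.6],
  [0,0,0,0,0.6],
  [0,0,0,0,0.6],
  [0,0,-3,0,0.6],
  [0,0,-4,0,0.6],
  [0,0,-4,0,0.6],
  [0,0,-2,0,0.6],
  [0,0,0,0,0.6],
])

```text
clock: 48.05
tcp_pos: [0.6136, 0.2055, 0.1734]
ee_rot: [2.219, 2.219, 0.01]
contact_force: [-0.2, -0.6, -0.2]
finger_gap: 0.596
gripper_force: 0.0
```

>>> move_arm([
  [-4.2,-1.5,0,0,0.6],
  [-4.2,-1.5,0,0,0.6],
  [-4.2,-1.5,0,0,0.6],
  [-4.2,-1.5,0,0,0.6],
  [-4.2,-1.5,0,0,0.6],
  [0,0,0,0,0.6],
  [0,0,0,0,0.6],
  [0,0,0,0,0.6],
])

```text
clock: 48.85
tcp_pos: [0.5364, -0.0046, 0.169]
ee_rot: [-2.219, -2.222, -0.001]
contact_force: [-0.8, -0.1, -0.4]
finger_gap: 0.599
gripper_force: 0.0
```

Run:
```python
from h import *
t=optics.capture('top'); I=optics.camera_info('top'); hsv=cv2.cvtColor(t,cv2.COLOR_BGR2HSV).astype(int); H,S,V=[hsv[...,i] for i in range(3)]
m=np.zeros(t.shape[:2],np.uint8); m[165:215,205:285]=1
sl=m&(((S<45)&(V>170))|(S>110)); f=m&(S>110)
for n,k,z in(('slab',sl,.008),('foot',f,.032)):
    b=max(blobs(k,200),key=lambda b:b[1]); r=rect(b[2]); print(n,cast(I,cv2.boxPoints(r),z).mean(0).round(4),r[2],b[1])
a=t[165:285,165:465]; b=optics.capture('scene')[150:360,60:460]
cv2.imwrite('pics/chk3.png',np.vstack([cv2.resize(a,(600,240),interpolation=cv2.INTER_CUBIC),cv2.resize(b,(600,315),interpolation=cv2.INTER_CUBIC)]))
```

```text
slab [0.6112 0.2041] 90.0 1496
foot [0.6133 0.2034] 90.0 491
```

View pics/chk3.png

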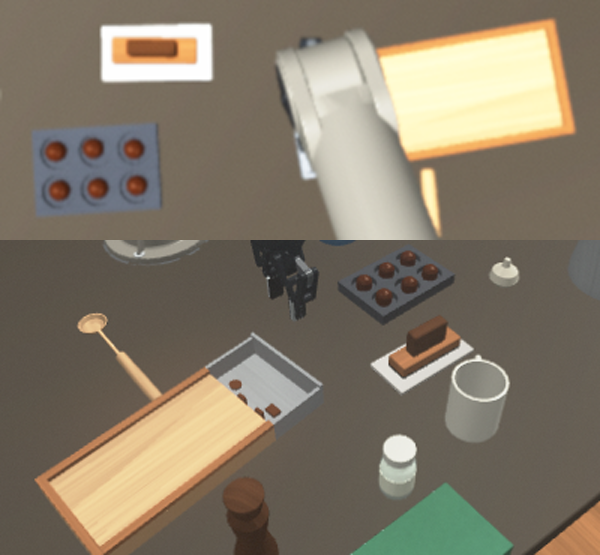

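The final view shows the scraper within about 2 mm of the slab's middle, six nuts in the wells, four chips in the tray and a clear board.

```bash
python3 -c "
from workcell import ticket; print(ticket.close_job())"
```

```text
the job is handed in; nothing more can be done
None
```

I handed the job in at about 49 s of robot time: all six chestnuts are in the pan, one to a well, all four chips were scraped into the tray, and the scraper stands within about 2 mm of the middle of its slab; no verdict came back.

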